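# Store a matched load heavy end down

## Task

One finned load is lying on the bench. Find out which end is its heavy one by lifting an end a little, then stand it on that end, since it will not stay up on the other, and slide it into the empty bay of the low rack until it is fully home against the back fence. Let go of it, and leave the stored loads and the other things on the bench where they are.

Things in the scene. Friction and masses are not known exactly. Their poses are not given: they have to be found in the camera images.
- load_mid (a point): Centre of the loose load: a finned aluminium block 130 mm long, 44 x 44 mm in section, lying flat (point 22 mm up). x runs along its length, y through its side bosses. Its ends look alike: shallow polished domes, 7 mm of the length each. A steel core fills one end (unknown which): 0.44 to 0.66 kg in all, balance point 30 mm from the heavy end's tip.
- load_boss_a (a point): Middle between one pair of domed steel bosses on the load's +y and -y sides, 27 mm from its middle, 38 mm from the nearer end. Each boss stands 5 mm proud, 17 mm across; 54 mm over the pair. Held by a pair, the load swings about it. Lifted 20 mm by the light end's bosses, its far end stays on the bench; lifted by the heavy end's bosses, its far end comes up too.
- load_boss_b (a point): The same for the pair of bosses 27 mm from the middle towards the other end. Lifted right up by the light end's bosses, the load swings to hang heavy end down; standing, these bosses are 92 mm above the bench. On its heavy end the load rights itself after a small rocking; on its light end the dome lets it topple.
- stored0_mid (a point): Centre (65 mm up) of a load of the same kind and size, already standing heavy end down in one of the bays, z up, bosses facing along the row, at 38 and 92 mm above the bench. Free-standing: leave it where it is
- stored1_mid (a point): Centre (65 mm up) of a load of the same kind and size, already standing heavy end down in one of the bays, z up, bosses facing along the row, at 38 and 92 mm above the bench. Free-standing: leave it where it is
- stored2_mid (a point): Centre (65 mm up) of a load of the same kind and size, already standing heavy end down in one of the bays, z up, bosses facing along the row, at 38 and 92 mm above the bench. Free-standing: leave it where it is
- bay0 (a point): Bay 0 of the fixed low grey rack, at bench level where a standing load's middle is when it touches the back fence. x points into the bay, y along the row (bay 3 last), z up. 64 mm wide inside, 72 apart, open in front, no floor. Fences 24 mm high, 8 thick; back fence face 22 mm beyond the point, side fences start 40 mm before it. One bay is empty. Pushed low down, a load slides; pushed high up, it tips.
- bay1 (a point): Bay 1 of the fixed low grey rack, at bench level where a standing load's middle is when it touches the back fence. x points into the bay, y along the row (bay 3 last), z up. 64 mm wide inside, 72 apart, open in front, no floor. Fences 24 mm high, 8 thick; back fence face 22 mm beyond the point, side fences start 40 mm before it. One bay is empty. Pushed low down, a load slides; pushed high up, it tips.
- bay2 (a point): Bay 2 of the fixed low grey rack, at bench level where a standing load's middle is when it touches the back fence. x points into the bay, y along the row (bay 3 last), z up. 64 mm wide inside, 72 apart, open in front, no floor. Fences 24 mm high, 8 thick; back fence face 22 mm beyond the point, side fences start 40 mm before it. One bay is empty. Pushed low down, a load slides; pushed high up, it tips.
- bay3 (a point): Bay 3 of the fixed low grey rack, at bench level where a standing load's middle is when it touches the back fence. x points into the bay, y along the row (bay 3 last), z up. 64 mm wide inside, 72 apart, open in front, no floor. Fences 24 mm high, 8 thick; back fence face 22 mm beyond the point, side fences start 40 mm before it. One bay is empty. Pushed low down, a load slides; pushed high up, it tips.
- adapter0: small steel coaxial adapter standing on end, 20 mm across, 32 mm tall; bystander, leave alone. Origin under its centre
- adapter1: slightly wider steel adapter standing on end, 24 mm across, 32 mm tall; bystander, leave alone. Origin under its centre
- driver: screwdriver, 170 mm long, lying on the bench along its x; bystander, leave alone
- torque_wrench: small wrench, 180 mm long, lying along its x; bystander, leave alone
- sensor: grey box-shaped power sensor, 85 x 42 x 34 mm; bystander, leave alone. Origin under its centre
Not all that is in view belongs to the job. What is shaped like the part that bears load_mid but yellow is not meant.

How it is judged (in metres and radians):
On the way:
1. the load has been raised upright (angle between the x axis of load_mid and the z axis of bay0, either way round below 0.35 rad and height (world z) of load_mid above 0.055 m), for 0.2 s.
At the end, for the whole second after the job is handed in: The load stands upright by itself (within 7 degrees), which it can do only on its heavy end, on the bench in the bay that was empty, its middle within 8 mm of the home point in depth and 18 mm sideways, released and at rest; stored loads within 15 mm and bystanders within 30 mm of where they were (((x of load_mid in the frame of bay0 between -0.008 and 0.008 m and y of load_mid in the frame of bay0 between -0.018 and 0.018 m) or (x of load_mid in the frame of bay1 between -0.008 and 0.008 m and y of load_mid in the frame of bay1 between -0.018 and 0.018 m) or (x of load_mid in the frame of bay2 between -0.008 and 0.008 m and y of load_mid in the frame of bay2 between -0.018 and 0.018 m) or (x of load_mid in the frame of bay3 between -0.008 and 0.008 m and y of load_mid in the frame of bay3 between -0.018 and 0.018 m)) and angle between the x axis of load_mid and the z axis of bay0, either way round below 0.12 rad and height (world z) of load_mid between 0.06 and 0.07 m and linear speed of load below 0.03 m/s); the robot touches nothing.
It fails at once if a stored load is moved more than 15 mm or tipped (distance of any of stored0_mid, stored1_mid, stored2_mid from where it was at the start of the episode above 0.015 m or angle between any of stored0_mid, stored1_mid, stored2_mid's own z axis and vertical above 0.25 rad).
It fails at once if a bystander is moved more than 30 mm (distance of any of adapter0, adapter1, driver, torque_wrench, sensor from where it was at the start of the episode above 0.03 m).
It also fails if it takes over 72 s, if anything falls off the work surface, if the arm or the gripper's body presses on something with over 40 N, if the wrist force passes 120 N, or if a joint passes its speed limit or range.

## Robot

A 6-joint arm with a two-finger parallel gripper is mounted at the origin on the work surface. World frame = base frame: x ahead of the robot, y to its left, z up, the work surface at z = 0. Lengths are in mm, angles in rad, forces in N, time in s.
With the tool pointing down it reaches from about 275 to 1000 mm from the base axis. Payload 8.4 kg.
Tool frame: the origin (TCP) lies at the very end of the fingers, on their centre line; the grasp point (between the pads) lies behind it (r.grip_point_offset is the x of the grasp point in the tool frame, in mm); x points along the fingers, z is the direction in which the jaws open and shut, and the axes are right-handed (so a half turn about x gives the same grasp; the last joint's range is limited). The gripper opens to 85 mm and grips with 20 to 120 N. Pads are 22 mm wide; open, the fingers measure 114 mm over their backs; the gripper's body (76 mm by 85 mm) begins 54 mm behind the grasp point. The pads swing forward as they close: fully open they stand 13 mm farther back than shut.
Start: joints at [1.262, 0.353, 1.633, -0, 1.155, -0.002], TCP at [188.755, 595.818, 231.281] pointing down, gripper open.
Joint ranges: [-2.63, 2.63], [-0.92, 2.1], [0.06, 2.66], [-1.3, 4.44], [0, 2.69], [-3.02, 3.02]. Speed limits (rad/s): [2.22, 2.22, 2.79, 3.14, 3.14, 3.14].

## Interface

Orientations are given as [roll, pitch, yaw] about the fixed x, y, z axes, in that order (R = Rz(yaw) Ry(pitch) Rx(roll)).
In Python, from rig import r, vision, order gives the robot as it stands. The module is installed in compiled form; this text tells all that it offers.
- The arm moves only by the tool step_arm, never from a script. Its argument "rows" is a list of rows, each a list of 7 numbers: the shift along the world's x, y, z in mm, then the turn, a rotation vector about the world's x, y, z in rad, then the finger opening in mm, from 0 to 85.4. A call has exactly 8 rows; each row is the pose to reach, as a shift and turn from the pose measured when the call began; what a row does not reach only later rows make up. A row lasts 1/8 s, in which the tool goes at most 62.5 mm and 10.7 degrees, less where a joint would pass 70% of its speed; a pose out of reach is approached as far as the arm can. A call with a gripper value outside its range is refused whole. The fingers move at their own pace and stop on an object; "force" is the grip in N (left out, the last holds). Time passes only in rows, so rows that repeat a pose let the fingers close, or fill a call up. It gives the time, the measured TCP pose, the force and the opening at its end, in the units of the state.
- r.sense(): the state, without advancing time (a new reading comes with each control period).
- vision.grab_frame(name): name is "scene" or "top" or "wrist"; returns (picture, depth): 420x560x3 uint8, red, green, blue; 420x560 float32, mm along the optical axis (not along the pixel's ray), 0 where there is no reading.
- vision.camera_info(name): a dict with "K" (3x3 intrinsics, pixels), "origin" and "attitude" of the camera in the world; the wrist camera has in their place "tool_from_camera" (4x4, takes a point from camera to tool coordinates, whose origin is the TCP and whose axes are the tool frame's). Camera axes: x right, y down, z forward; pixel columns grow to the right and rows downward; lengths in mm; the calibration is good to about 2 mm. A picture is of the moment at which its call begins: read the wrist's pose just before it. camera_info takes no time and is no camera call.
- order.sign_off(): hands the job in, once; it reports no verdict.
The state is a dict: "clock": time; "qpos": joint angles; "qvel": joint speeds; "joint_efforts": joint torques, N m; "eef_pos": TCP position; "tcp_rot": TCP orientation; "contact_force": force on the tool from outside, world axes, zero at the start; "wrist_torque": the same for the moment, N m; "opening": opening from 0.0 (shut) to 1.0 (fully open).
Only numpy, scipy, OpenCV 4.12 (cv2) and the standard library are available. Lean on these libraries where they do the work, as an engineer would, in place of code of your own. Each camera call takes 0.05 s, during which the arm holds its last target.

## Working session

There is one attempt and no reset: what is moved stays moved. The work goes in short steps, Python scripts to look and compute and a tool call to move; the robot and the scene stay as the last step left them, time stands still between calls to the robot, and variables do not carry over. Pictures are saved under pics/ and viewed, and the job is handed in when it is done.

Besides the shell and the picture viewer there is one more tool, called after "Request:" by a JSON object that holds its "op" and its "data", one argument or row to a line. step_arm: Moves the arm, as the interface text tells. Its arguments: {"type":"object","properties":{"rows":{"type":"array"},"force":{"type":"number"}},"required":["rows"]}

```bash
mkdir -p pics
cat > h.py <<'E'
import numpy as np, cv2
from rig import r, vision, order
from scipy.spatial.transform import Rotation as R
def save(n,img): cv2.imwrite(f'pics/{n}.png',cv2.cvtColor(img,cv2.COLOR_RGB2BGR))
def crop(n,img,u0,v0,u1,v1,s):
    save(n,cv2.resize(img[v0:v1,u0:u1],None,fx=s,fy=s,interpolation=cv2.INTER_CUBIC))
def campose(name):
    i=vision.camera_info(name); 
    return i
E
python3 - <<'E'
from h import *
print(r.sense()); print(r.grip_point_offset)
for n in ['scene','top','wrist']:
    i=vision.camera_info(n); print(n,i)
for n in ['scene','top']:
    p,d=vision.grab_frame(n); save(n+'0',p); np.savez(n+'0.npz',p=p,d=d)
E
```

```text
{'clock': 0.0, 'qpos': array([ 1.26159600e+00,  3.53671618e-01,  1.63414245e+00, -9.38304812e-06,
        1.15521617e+00, -2.37046402e-03]), 'qvel': array([ 0.00106456,  0.00078346,  0.00066564, -0.0007809 , -0.00115943,
        0.00074152]), 'joint_efforts': array([ 2.19814472e-03, -6.05229163e+01, -3.42087436e+01,  3.25415467e-04,
        8.73814017e-03,  5.06754941e-05]), 'eef_pos': array([188.61045197, 595.34956514, 230.54347671]), 'tcp_rot': array([-3.13799559,  1.56935872, -1.87402533]), 'contact_force': array([-0.25970928,  0.5549042 , -0.24689792]), 'wrist_torque': array([0.02753862, 0.01298249, 0.01848337]), 'opening': 0.9983602721296855}
-18.700000000000003
scene {'K': array([[478.26957047,   0.        , 282.89688006],
       [  0.        , 478.26957047, 208.65809657],
       [  0.        ,   0.        ,   1.        ]]), 'origin': array([1301.40956725, -701.65919773,  753.44509777]), 'attitude': array([-2.11735222,  0.00991859,  0.85920098])}
top {'K': array([[410.62663403,   0.        , 283.12307866],
       [  0.        , 410.62663403, 221.42004325],
       [  0.        ,   0.        ,   1.        ]]), 'origin': array([ 312.61753947,   28.08554311, 1304.74353151]), 'attitude': array([-3.00798443,  0.00565191, -1.5424467 ])}
wrist {'K': array([[346.30418504,   0.        , 271.40792799],
       [  0.        , 346.30418504, 207.99752436],
       [  0.        ,   0.        ,   1.        ]]), 'tool_from_camera': array([[-1.00054766e-04, -3.27336848e-01,  9.44907709e-01,
        -1.42078668e+02],
       [ 1.46219414e-03, -9.44906751e-01, -3.27336362e-01,
         8.52939156e+01],
       [ 9.99998926e-01,  1.34888695e-03,  5.73172446e-04,
        -5.20071738e-02],
       [ 0.00000000e+00,  0.00000000e+00,  0.00000000e+00,
         1.00000000e+00]])}
```

View pics/scene0.png

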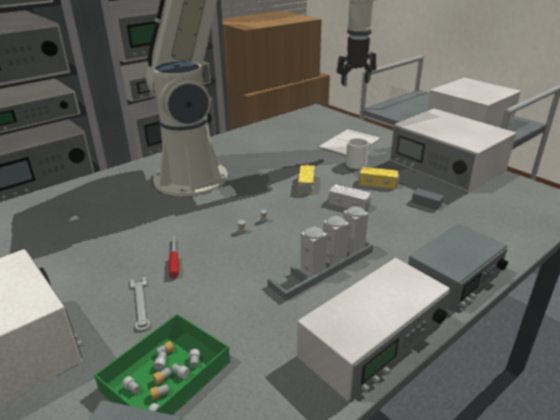

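View pics/top0.png

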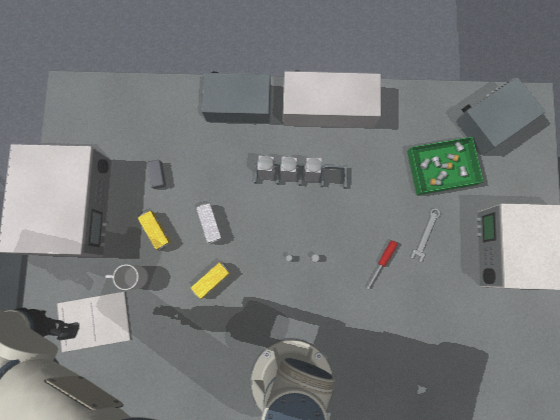

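Run:
```python
from h import *
z=np.load('top0.npz');p=z['p'];d=z['d']
crop('c_load',p,180,185,240,260,8)
crop('c_rack',p,245,145,355,195,7)
```

```text
(no output)
```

View pics/c_load.png

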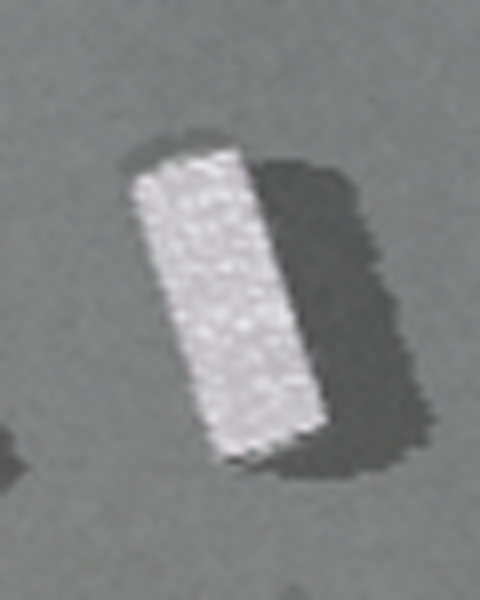

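View pics/c_rack.png

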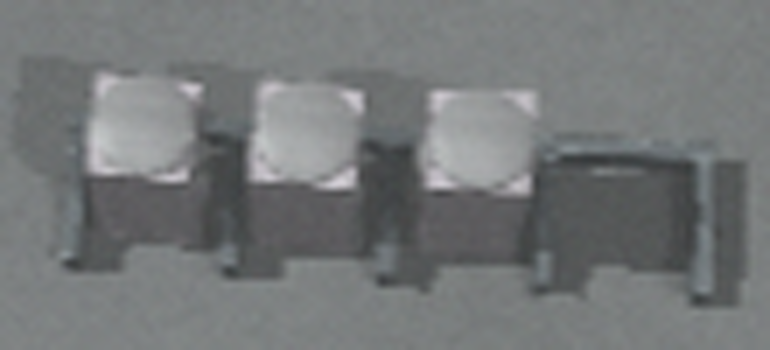

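```bash
cat >> h.py <<'E'
def Tcam(name,s=None):
    i=vision.camera_info(name); K=i['K']
    T=np.eye(4)
    if 'origin' in i:
        T[:3,:3]=R.from_euler('xyz',i['attitude']).as_matrix(); T[:3,3]=i['origin']
    else:
        W=np.eye(4); W[:3,:3]=R.from_euler('xyz',s['tcp_rot']).as_matrix(); W[:3,3]=s['eef_pos']
        T=W@i['tool_from_camera']
    return K,T
def cloud(d,K,T):
    v,u=np.mgrid[:d.shape[0],:d.shape[1]]
    P=np.stack([(u-K[0,2])/K[0,0]*d,(v-K[1,2])/K[1,1]*d,d],-1)@T[:3,:3].T+T[:3,3]
    P[d<=0]=np.nan
    return P
def pix(P,K,T):
    c=(np.asarray(P)-T[:3,3])@T[:3,:3]; q=c@K.T
    return q[...,:2]/q[...,2:]
def onz(u,v,z,K,T):
    ray=T[:3,:3]@np.array([(u-K[0,2])/K[0,0],(v-K[1,2])/K[1,1],1]); t=(z-T[2,3])/ray[2]
    return T[:3,3]+t*ray
E
python3 - <<'E'
from h import *
z=np.load('top0.npz');p=z['p'];d=z['d']
K,T=Tcam('top'); P=cloud(d,K,T)
print('bench z',np.nanmedian(P[230:250,300:360,2]))
# load
sub=P[195:250,190:225].reshape(-1,3); m=(sub[:,2]>30)
q=sub[m]; print('load',m.sum(),np.median(q[:,2]))
rc=cv2.minAreaRect(q[:,:2].astype(np.float32)); print(rc)
# load top corners by pixel: crop coords/8+offset
for (a,b) in [(135,180),(240,150),(325,425),(222,460)]:
    print(onz(180+a/8,185+b/8,44,K,T).round(1))
print('stored')
for n,(a0,b0,a1,b1) in {'s0':(85,70,205,180),'s1':(250,80,365,190),'s2':(420,88,540,195)}.items():
    s=P[145+b0//7:145+b1//7+1,245+a0//7:245+a1//7+1].reshape(-1,3); s=s[s[:,2]>115]
    print(n,len(s),np.median(s[:,2]),s.mean(0).round(1),cv2.minAreaRect(s[:,:2].astype(np.float32)))
# fence tops
for n,(a,b) in dict(f0=(68,262),f1=(228,268),f2=(385,278),f3=(543,285),f4=(703,297)).items():
    print(n,onz(245+a/7,145+b/7,24,K,T).round(1))
for n,(a,b) in dict(b3l=(550,150),b3r=(700,152)).items():
    print(n,onz(245+a/7,145+b/7,24,K,T).round(1))
for n,(a,b) in dict(ad0=(290,258),ad1=(315,258),sens=(155,173),d1=(370,287),d2=(394,243)).items(): print(n,onz(a,b,30,K,T).round(1))
E
```

```text
bench z -0.020431356481367402
load 588 43.84723978857562
((471.9357604980469, 269.9952392578125), (125.8402328491211, 48.80683898925781), 22.042922973632812)
[518.1 309.9  44. ]
[531.1 269.6  44. ]
[424.5 231.2  44. ]
[409.9 270.2  44. ]
stored
s0 221 126.8619653037797 [643.3  97.  126.5] ((644.5419311523438, 96.81430053710938), (43.508522033691406, 44.29322052001953), 85.37199401855469)
s1 223 126.54443662861422 [641.8  27.8 126.4] ((643.2888793945312, 27.81671905517578), (43.9666633605957, 45.842594146728516), 86.39958953857422)
s2 224 126.80125577373542 [640.9 -45.8 126.7] ((642.4093017578125, -46.10882568359375), (44.049842834472656, 43.744163513183594), 89.39143371582031)
f0 [607.4 134.3  24. ]
f1 [606.6  61.4  24. ]
f2 [603.9 -10.2  24. ]
f3 [602.6 -82.   24. ]
f4 [ 599.  -154.7   24. ]
b3l [665.7 -84.3  24. ]
b3r [ 666.6 -152.8   24. ]
ad0 [370.1  15.6  30. ]
ad1 [372.3 -61.7  30. ]
sens [628.1 452.9  30. ]
d1 [ 288.4 -231.6   30. ]
d2 [ 425.6 -306.    30. ]
```

Run:
```python
from h import *
s=r.sense(); M=R.from_euler('xyz',s['tcp_rot']); print(M.as_matrix().round(3), s['qpos'])
z=M.as_matrix()[:,2]; print(np.degrees(np.arctan2(z[1],z[0])))
x=M.as_matrix()[:,0];print(np.cross(x,[0,0,-1]))
z=np.load('top0.npz');d=z['d'];K,T=Tcam('top'); P=cloud(d,K,T)
for a,b in [(300,120),(330,124),(235,118),(153,230),(210,280)]: print(a,b,P[b,a].round(0))
```

```text
[[-0.    -0.953  0.302]
 [-0.001  0.302  0.953]
 [-1.     0.    -0.001]] [ 1.26166461e+00  3.53600035e-01  1.63407040e+00  9.28587980e-06
  1.15519734e+00 -2.42918833e-03]
72.4270250030164
[ 0.00121209 -0.00039602  0.        ]
300 120 [809.  -5.  49.]
330 124 [ 807. -103.   25.]
235 118 [812. 204.  44.]
153 230 [444. 442.  44.]
210 280 [296. 257.  46.]
```

Request:
{"op": "step_arm", "data": {
  "rows": [
    [40, -46, 0, 0, 0, 0.1, 85],
    [80, -92, 0, 0, 0, 0.2, 85],
    [120, -138, 0, 0, 0, 0.3, 85],
    [160, -184, 0, 0, 0, 0.4, 85],
    [200, -230, 0, 0, 0, 0.5, 85],
    [240, -276, -10, 0, 0, 0.6, 85],
    [282, -325, -30, 0, 0, 0.66, 85],
    [282, -325, -30, 0, 0, 0.66, 85]
  ]
}}

```text
clock: 1.1
eef_pos: [471.8, 267.1, 199.2]
tcp_rot: [2.364, 1.568, -1.999]
contact_force: [-0.5, 0.8, -0.8]
opening: 0.998
```

Run:
```python
from h import *
s=r.sense(); p,d=vision.grab_frame('wrist'); save('w1',p); np.savez('w1.npz',p=p,d=d,e=s['eef_pos'],t=s['tcp_rot'])
K,T=Tcam('wrist',s); P=cloud(d,K,T).reshape(-1,3)
print(s['eef_pos'],s['qpos'],s['qvel'],r.grip_point_offset)
m=(abs(P[:,0]-471)<90)&(abs(P[:,1]-270)<70)&(P[:,2]>36)&(P[:,2]<52)
q=P[m]; print(m.sum(),np.median(q[:,2]),cv2.minAreaRect(q[:,:2].astype(np.float32)), q.mean(0))
```

```text
[471.77156795 267.09124658 199.15699942] [ 0.51359347  0.26101427  1.84140354 -0.00221002  1.04179645 -1.40584985] [-0.00866724  0.00856621 -0.01058986  0.02719551 -0.00147693  0.00442916] -18.700000000000003
6425 43.335476410071806 ((471.9649353027344, 272.33905029296875), (125.13719940185547, 44.06536102294922), 20.726001739501953) [467.82365201 270.78795053  43.23636373]
```

View pics/w1.png

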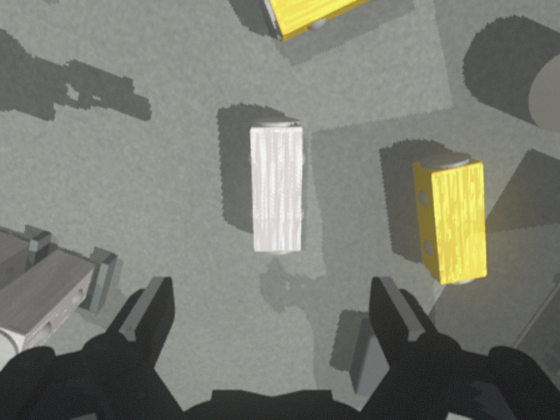

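Request:
{"op": "step_arm", "data": {
  "rows": [
    [25, 14, 0, 0, 0, 0.012, 85],
    [25, 14, -50, 0, 0, 0.012, 85],
    [25, 14, -100, 0, 0, 0.012, 85],
    [25, 14, -140, 0, 0, 0.012, 85],
    [25, 14, -170, 0, 0, 0.012, 85],
    [25, 14, -187, 0, 0, 0.012, 85],
    [25, 14, -196, 0, 0, 0.012, 85],
    [25, 14, -197, 0, 0, 0.012, 85]
  ]
}}

```text
clock: 2.15
eef_pos: [496.4, 282.7, 2.8]
tcp_rot: [2.388, 1.569, -1.963]
contact_force: [-0.1, 0.0, 0.7]
opening: 0.995
```

Run:
```python
from h import *
s=r.sense(); p,d=vision.grab_frame('wrist'); save('w2',p)
print(s['eef_pos'],s['contact_force'],s['opening'])
```

```text
[496.35629516 282.74167996   2.81105499] [-0.11639909  0.00611959  0.73803638] 0.9953702747086954
```

View pics/w2.png

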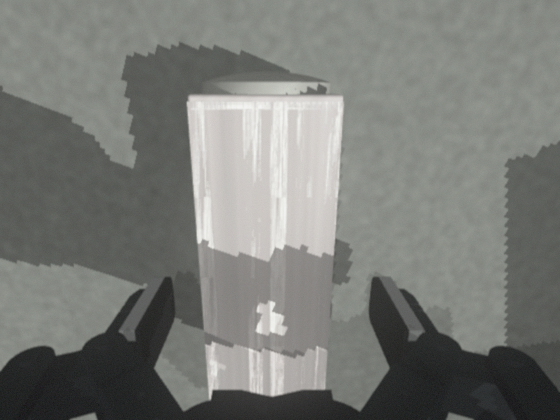

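Request:
{"op": "step_arm", "data": {
  "rows": [
    [0, 0, 0, 0, 0, 0, 50],
    [0, 0, 0, 0, 0, 0, 50],
    [0, 0, 0, 0, 0, 0, 50],
    [0, 0, 0, 0, 0, 0, 50],
    [0, 0, 0, 0, 0, 0, 50],
    [0, 0, 0, 0, 0, 0, 50],
    [0, 0, 0, 0, 0, 0, 50],
    [0, 0, 0, 0, 0, 0, 50]
  ],
  "force": 30
}}

```text
clock: 3.2
eef_pos: [497.3, 283.0, 4.4]
tcp_rot: [-2.732, 1.569, -0.8]
contact_force: [-1.4, -1.3, 9.4]
opening: 0.606
```

Request:
{"op": "step_arm", "data": {
  "rows": [
    [0, 0, 0, 0, 0, 0, 40],
    [0, 0, 2, 0, 0, 0, 40],
    [0, 0, 5, 0, 0, 0, 40],
    [0, 0, 9, 0, 0, 0, 40],
    [0, 0, 13, 0, 0, 0, 40],
    [0, 0, 17, 0, 0, 0, 40],
    [0, 0, 20, 0, 0, 0, 40],
    [0, 0, 20, 0, 0, 0, 40]
  ]
}}

```text
clock: 4.2
eef_pos: [497.7, 283.2, 24.8]
tcp_rot: [-2.212, 1.569, -0.28]
contact_force: [-0.5, -0.4, -3.1]
opening: 0.606
```

Run:
```python
from h import *
s=r.sense(); p,d=vision.grab_frame('wrist'); save('w3',p)
p2,d2=vision.grab_frame('scene'); crop('s3',p2,300,150,420,240,6)
print(s['eef_pos'],s['contact_force'],s['opening'],s['wrist_torque'])
K,T=Tcam('wrist',s); P=cloud(d,K,T)
for v in range(60,380,25): print(v,P[v,265].round(1))
```

```text
[497.73093817 283.20675607  24.78637619] [-0.52434041 -0.40345468 -3.13389798] 0.6060301089578854 [ 0.0640744  -0.19730774 -0.00544082]
60 [407.9 246.7  -1.1]
85 [417.8 251.2  42.9]
110 [425.3 254.1  43.7]
135 [432.6 256.9  48.3]
160 [440.6 259.9  48.2]
185 [448.3 262.8  50.8]
210 [456.3 265.8  52.6]
235 [464.4 268.9  54.6]
260 [472.2 271.8  57.6]
285 [480.7 275.   59.2]
310 [488.7 278.1  61.9]
335 [497.1 281.3  64.2]
360 [505.2 284.3  66.9]
```

View pics/w3.png

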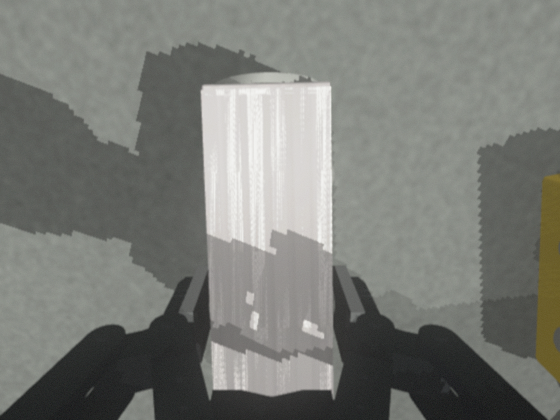

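View pics/s3.png

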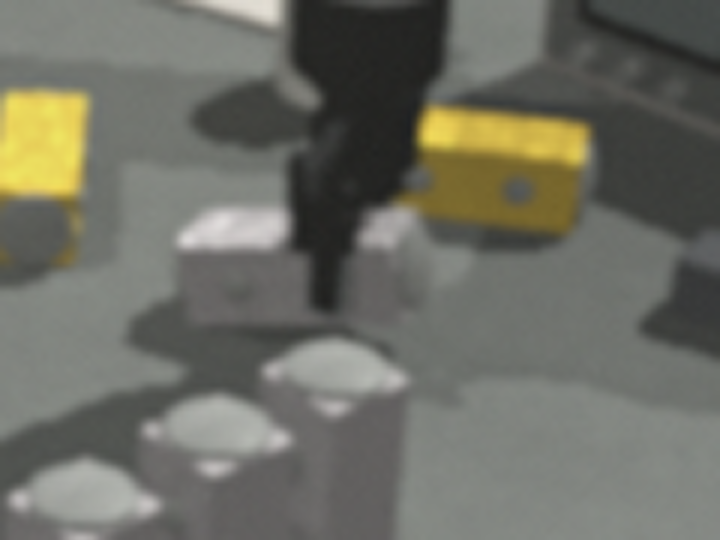

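Request:
{"op": "step_arm", "data": {
  "rows": [
    [-3, -1, 10, 0, 0, 0, 40],
    [-7, -3, 20, 0, 0, 0, 40],
    [-12, -4, 30, 0, 0, 0, 40],
    [-17, -6, 38, 0, 0, 0, 40],
    [-23, -8, 45, 0, 0, 0, 40],
    [-29, -11, 52, 0, 0, 0, 40],
    [-36, -13, 58, 0, 0, 0, 40],
    [-40, -15, 62, 0, 0, 0, 40]
  ]
}}

```text
clock: 5.3
eef_pos: [457.1, 268.0, 86.9]
tcp_rot: [-2.378, 1.569, -0.445]
contact_force: [0.2, -0.5, -5.9]
opening: 0.605
```

Request:
{"op": "step_arm", "data": {
  "rows": [
    [0, 0, 4, 0, 0, 0, 40],
    [0, 0, 8, 0, 0, 0, 40],
    [0, 0, 13, 0, 0, 0, 40],
    [0, 0, 18, 0, 0, 0, 40],
    [0, 0, 23, 0, 0, 0, 40],
    [0, 0, 28, 0, 0, 0, 40],
    [0, 0, 28, 0, 0, 0, 40],
    [0, 0, 28, 0, 0, 0, 40]
  ]
}}

```text
clock: 6.3
eef_pos: [457.0, 267.9, 114.8]
tcp_rot: [-2.414, 1.569, -0.482]
contact_force: [0.6, -0.7, -5.9]
opening: 0.605
```

Run:
```python
from h import *
s=r.sense(); p,d=vision.grab_frame('wrist'); save('w4',p)
p2,d2=vision.grab_frame('scene'); crop('s4',p2,280,130,420,240,5)
print(s['eef_pos'],s['contact_force'],s['opening'],s['wrist_torque'])
```

```text
[457.03118312 267.93274457 114.79715904] [ 0.58814003 -0.71843605 -5.92338677] 0.6054917700729945 [-0.02198477 -0.07393228  0.01992629]
```

View pics/w4.png

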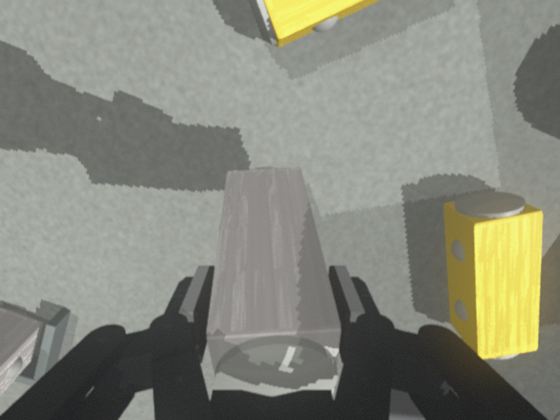

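View pics/s4.png

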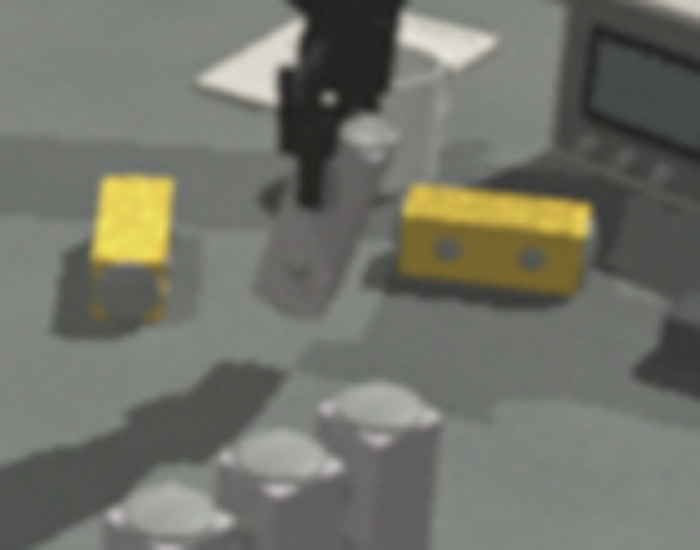

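Request:
{"op": "step_arm", "data": {
  "rows": [
    [0, 0, 0, 0, 0, 0, 40],
    [0, 0, 0, 0, 0, 0, 40],
    [0, 0, 0, 0, 0, 0, 40],
    [0, 0, 0, 0, 0, 0, 40],
    [0, 0, 0, 0, 0, 0, 40],
    [0, 0, 0, 0, 0, 0, 40],
    [0, 0, 0, 0, 0, 0, 40],
    [0, 0, 0, 0, 0, 0, 40]
  ],
  "force": 20
}}

```text
clock: 7.4
eef_pos: [457.0, 267.9, 114.7]
tcp_rot: [-2.579, 1.569, -0.646]
contact_force: [0.1, -0.1, -5.9]
opening: 0.601
```

```bash
cat >> h.py <<'E'
def face(d,s,u=265,v0=190,v1=320):
    K,T=Tcam('wrist',s); P=cloud(d,K,T)
    return P
E
python3 - <<'E'
from h import *
s=r.sense(); p,d=vision.grab_frame('wrist'); save('w5',p)
print(s['eef_pos'],s['contact_force'],s['opening'],s['wrist_torque'])
K,T=Tcam('wrist',s); P=cloud(d,K,T)
for v in range(150,400,20): print(v,P[v,265].round(1))
E
```

```text
[456.96397454 267.90588011 114.66685575] [ 0.10018394 -0.07897408 -5.91478034] 0.6012899957547483 [ 0.02767384 -0.09323918  0.0265055 ]
150 [419.7 249.1  -0.8]
170 [421.2 250.9  56.6]
190 [426.9 253.4  77.6]
210 [431.3 255.4  96.2]
230 [434.8 257.1 112.3]
250 [438.1 258.6 125.3]
270 [440.3 259.6 137.8]
290 [443.1 260.9 147.1]
310 [445.1 261.8 155.9]
330 [446.8 262.6 164. ]
350 [450.8 264.2 168.2]
370 [458.5 267.1 167.9]
390 [468.3 270.7 166. ]
```

View pics/w5.png

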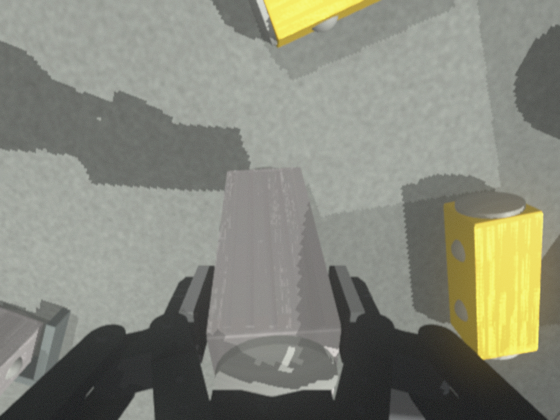

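Request:
{"op": "step_arm", "data": {
  "rows": [
    [2, -8, 0, 0, 0, -0.05, 40],
    [5, -25, 0, 0, 0, -0.15, 40],
    [10, -50, 0, 0, 0, -0.27, 40],
    [14, -75, 0, 0, 0, -0.4, 40],
    [18, -100, 0, 0, 0, -0.53, 40],
    [23, -125, 0, 0, 0, -0.66, 40],
    [28, -150, 0, 0, 0, -0.79, 40],
    [32, -170, 0, 0, 0, -0.9, 40]
  ]
}}

```text
clock: 8.45
eef_pos: [489.1, 96.4, 114.7]
tcp_rot: [-2.514, 1.569, -1.488]
contact_force: [0.1, 0.2, -4.7]
opening: 0.596
```

Request:
{"op": "step_arm", "data": {
  "rows": [
    [4, -25, 0, 0, 0, -0.13, 40],
    [8, -50, 0, 0, 0, -0.26, 40],
    [13, -80, 0, 0, 0, -0.4, 40],
    [17, -110, 0, 0, 0, -0.54, 40],
    [21, -140, 0, 0, 0, -0.68, 40],
    [25, -170, 0, 0, 0, -0.82, 40],
    [29, -195, 0, 0, 0, -0.95, 40],
    [31, -210, 0, 0, 0, -1.02, 40]
  ]
}}

```text
clock: 9.45
eef_pos: [520.0, -115.3, 114.8]
tcp_rot: [-2.315, 1.569, -2.315]
contact_force: [-0.3, -0.2, -6.0]
opening: 0.602
```

Run:
```python
from h import *
s=r.sense(); p,d=vision.grab_frame('wrist'); save('w6',p); np.savez('w6.npz',p=p,d=d,e=s['eef_pos'],t=s['tcp_rot'])
print(s['eef_pos'],s['contact_force'],s['opening'],s['qpos'])
M=R.from_euler('xyz',s['tcp_rot']).as_matrix(); print(np.degrees(np.arctan2(M[1,2],M[0,2])))
K,T=Tcam('wrist',s); P=cloud(d,K,T)
for v in range(150,400,20): print(v,P[v,265].round(1))
```

```text
[ 519.97443219 -115.31854708  114.76639577] [-0.34611229 -0.24579927 -6.02249004] 0.6017737085960079 [-0.21996789  0.35720352  1.93017734 -0.00225165  0.85519569 -0.21834844]
-0.008154836487129042
150 [514.3 -74.4  -1.4]
170 [515.3 -77.1  53.7]
190 [515.7 -83.4  74.8]
210 [516.  -88.   94.4]
230 [516.3 -91.9 110.8]
250 [516.5 -94.9 125.2]
270 [516.7 -98.2 136.3]
290 [516.9 -99.9 147.8]
310 [ 517.  -102.8  155.7]
330 [ 517.2 -104.8  163.6]
350 [ 517.3 -108.4  168.6]
370 [ 517.2 -117.   167.9]
390 [ 517.1 -127.7  165.8]
```

View pics/w6.png

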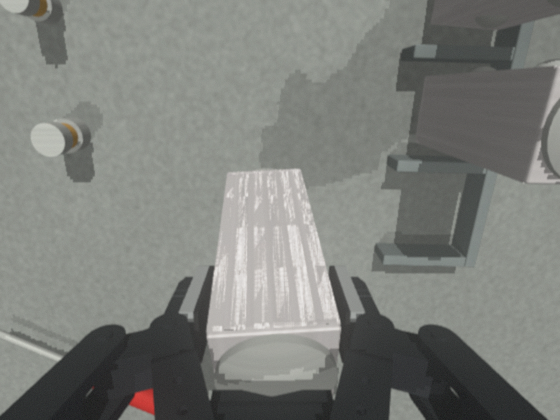

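Run:
```python
from h import *
z=np.load('w6.npz');p=z['p'];d=z['d'];s=dict(eef_pos=z['e'],tcp_rot=z['t'])
crop('c6',p,360,10,560,290,2.1)
K,T=Tcam('wrist',s); P=cloud(d,K,T)
v,u=np.mgrid[:420,:560]
m=(P[...,2]>20)&(P[...,2]<27)&(u>360)&(P[...,0]>560)
q=P[m]
for y0 in range(-170,120,6):
    t=q[(q[:,1]>y0)&(q[:,1]<=y0+6)]
    if len(t): print(y0,len(t),t[:,0].min().round(1),t[:,0].max().round(1))
b=q[q[:,0]>655]
for y0 in range(-160,60,10):
    t=b[(b[:,1]>y0)&(b[:,1]<=y0+10)]
    if len(t): print('b',y0,len(t),t[:,0].min().round(1),np.median(t[:,0]).round(1),t[:,0].max().round(1))
f=q[(q[:,0]<650)&(q[:,0]>605)]
for lo,hi in [(-170,-140),(-100,-70),(-30,10)]:
    t=f[(f[:,1]>lo)&(f[:,1]<hi)]; print(lo,len(t),np.polyfit(t[:,0],t[:,1],1), t[:,1].min(),t[:,1].max(),t[:,1].mean()) if len(t)>5 else 0
```

```text
-164 1 672.1 672.1
-158 543 602.8 673.3
-152 514 603.2 673.1
-146 95 664.9 673.3
-140 95 664.9 673.4
-134 101 664.9 673.4
-128 99 665.0 674.1
-122 98 665.8 673.9
-116 110 665.6 674.6
-110 108 665.5 674.5
-104 117 665.9 674.6
-98 116 665.8 674.7
-92 116 664.5 674.7
-86 689 604.5 673.6
-80 361 604.9 657.1
-68 30 621.0 621.6
-62 40 620.7 621.8
-56 43 620.9 621.9
-50 44 621.1 622.4
-44 43 621.0 622.3
-38 49 621.2 622.4
-32 49 621.2 622.6
-26 31 621.6 622.6
-20 145 658.0 676.3
-14 1114 606.0 677.0
-8 635 606.6 677.3
-2 177 667.5 677.0
4 229 620.2 677.9
10 56 620.3 622.0
16 29 620.8 622.0
b -160 223 655.0 663.9 673.3
b -150 168 655.5 667.7 673.3
b -140 164 664.9 668.5 673.4
b -130 164 665.0 668.7 674.1
b -120 175 665.6 668.7 674.6
b -110 187 665.5 669.4 674.6
b -100 190 665.8 669.4 674.7
b -90 227 655.0 666.1 674.7
b -80 5 655.0 656.4 657.1
b -20 393 655.1 668.7 676.4
b -10 417 655.0 669.5 677.3
b 0 236 657.1 671.1 677.9
-170 653 [-2.60777637e-02 -1.35918057e+02] -157.7061930472774 -148.07184677613694 -152.28540474520665
-100 805 [-2.81255189e-02 -6.31543746e+01] -85.43653239995663 -76.60742273862635 -80.79311343424158
-30 1207 [  0.03195151 -28.73189829] -29.419117776810307 9.983472392061913 -8.670309181522276
```

View pics/c6.png

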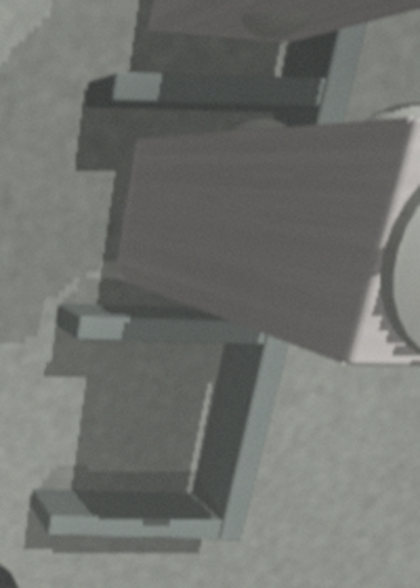

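Request:
{"op": "step_arm", "data": {
  "rows": [
    [0, 0, 0, -0.08, 0, 0, 40],
    [0, 0, 0, -0.16, 0, 0, 40],
    [0, 0, 0, -0.245, 0, 0, 40],
    [0, 0, -10, -0.245, 0, 0, 40],
    [0, 0, -20, -0.245, 0, 0, 40],
    [0, 0, -28, -0.245, 0, 0, 40],
    [0, 0, -32, -0.245, 0, 0, 40],
    [0, 0, -34, -0.245, 0, 0, 40]
  ]
}}

```text
clock: 10.5
eef_pos: [520.3, -116.7, 80.5]
tcp_rot: [-1.573, 1.324, -1.576]
contact_force: [-0.4, -0.3, -5.8]
opening: 0.601
```

```bash
cat > t.py <<'E'
from h import *
import sys
s=r.sense(); p,d=vision.grab_frame('wrist'); save(sys.argv[1],p); np.savez(sys.argv[1]+'.npz',p=p,d=d,e=s['eef_pos'],t=s['tcp_rot'])
print(s['clock'],s['eef_pos'],s['contact_force'],s['opening'])
M=R.from_euler('xyz',s['tcp_rot']).as_matrix(); print(M.round(3))
K,T=Tcam('wrist',s); P=cloud(d,K,T)
for v in range(150,400,20): print(v,P[v,265].round(1))
E
python3 t.py w7
```

```text
10.5 [ 520.2549762  -116.70418178   80.51512619] [-0.44430085 -0.26843214 -5.7683427 ] 0.6005256572274434
[[-0.001  0.003  1.   ]
 [-0.244  0.97  -0.003]
 [-0.97  -0.244 -0.001]]
150 [515.7 -87.2  -1.2]
170 [516.  -88.7  22.9]
190 [516.3 -90.3  42.6]
210 [516.5 -91.4  59.6]
230 [516.7 -92.7  73.7]
250 [516.9 -94.1  85.9]
270 [517.1 -94.4  97.5]
290 [517.2 -95.8 106.8]
310 [517.3 -95.6 116.3]
330 [517.5 -96.3 124. ]
350 [517.5 -97.9 130.3]
370 [ 517.5 -104.7  132.9]
390 [ 517.4 -115.2  133.6]
```

Request:
{"op": "step_arm", "data": {
  "rows": [
    [0, 0, 0, -0.06, 0, 0, 40],
    [0, 0, -1, -0.06, 0, 0, 40],
    [0, 0, -2, -0.06, 0, 0, 40],
    [0, 0, -3, -0.06, 0, 0, 40],
    [0, 0, -4, -0.06, 0, 0, 40],
    [0, 0, -4, -0.06, 0, 0, 40],
    [0, 0, -4, -0.06, 0, 0, 40],
    [0, 0, -4, -0.06, 0, 0, 40]
  ]
}}

```text
clock: 11.55
eef_pos: [520.2, -116.6, 76.5]
tcp_rot: [-1.572, 1.264, -1.575]
contact_force: [0.1, -0.6, -5.2]
opening: 0.602
```

```bash
python3 t.py w8
```

```text
11.55 [ 520.2459058  -116.63197909   76.50338582] [ 0.1317961  -0.62480246 -5.15129293] 0.6022700164122833
[[-0.001  0.003  1.   ]
 [-0.302  0.953 -0.003]
 [-0.953 -0.302 -0.   ]]
150 [515.8 -89.   -0.9]
170 [516.1 -91.   19.3]
190 [516.3 -92.1  37.6]
210 [516.5 -92.3  54.5]
230 [516.8 -92.1  69.5]
250 [516.9 -93.   81.2]
270 [517.1 -93.1  92.4]
290 [517.2 -93.1 102.3]
310 [517.3 -94.  110.5]
330 [517.4 -94.3 118.3]
350 [517.5 -94.8 125.1]
370 [ 517.5 -102.1  127.8]
390 [ 517.4 -111.8  129.5]
```

Request:
{"op": "step_arm", "data": {
  "rows": [
    [0, 0, -1, 0, 0, 0, 40],
    [0, 0, -2, 0, 0, 0, 40],
    [0, 0, -2, 0, 0, 0, 40],
    [0, 0, -2, 0, 0, 0, 40],
    [0, 0, -2, 0, 0, 0, 60],
    [0, 0, -2, 0, 0, 0, 60],
    [0, 0, -2, 0, 0, 0, 75],
    [0, 0, -2, 0, 0, 0, 75]
  ]
}}

```text
clock: 12.6
eef_pos: [520.2, -116.6, 74.4]
tcp_rot: [-1.572, 1.264, -1.575]
contact_force: [0.1, 0.2, -0.5]
opening: 0.877
```

```bash
python3 t.py w9
```

```text
12.6 [ 520.24607935 -116.60387688   74.42883001] [ 0.08102953  0.22515974 -0.54060941] 0.8767484800902204
[[-0.001  0.003  1.   ]
 [-0.302  0.953 -0.003]
 [-0.953 -0.302 -0.   ]]
150 [515.8 -87.8  -0.7]
170 [516.1 -90.5  18. ]
190 [516.3 -91.4  36.6]
210 [516.6 -89.6  56.1]
230 [516.8 -90.5  69.3]
250 [517.  -90.6  81.7]
270 [517.2 -90.3  93. ]
290 [517.3 -89.5 103.3]
310 [517.4 -89.9 111.5]
330 [517.5 -90.4 118.8]
350 [517.6 -90.7 125.5]
370 [517.6 -98.4 127.6]
390 [ 517.4 -108.3  129. ]
```

View pics/w9.png

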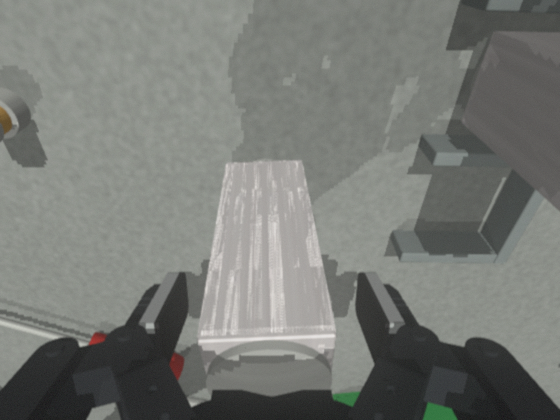

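Request:
{"op": "step_arm", "data": {
  "rows": [
    [0, 1, 0, 0.08, 0, -0.01, 75],
    [0, 2, 0, 0.16, 0, -0.02, 75],
    [0, 3, 1, 0.24, 0, -0.027, 75],
    [0, 4, 1, 0.307, 0, -0.027, 75],
    [0, 4, 1, 0.307, 0, -0.027, 75],
    [0, 4, 1, 0.307, 0, -0.027, 75],
    [0, 4, 1, 0.307, 0, -0.027, 75],
    [0, 4, 1, 0.307, 0, -0.027, 75]
  ]
}}

```text
clock: 13.65
eef_pos: [520.2, -112.2, 75.4]
tcp_rot: [-3.076, 1.565, -3.105]
contact_force: [-0.2, 0.3, -0.8]
opening: 0.876
```

```bash
python3 t.py w10
```

```text
13.65 [ 520.23708061 -112.17749916   75.37894582] [-0.18487077  0.28959795 -0.79663208] 0.8764222743519692
[[-0.006  0.029  1.   ]
 [-0.     1.    -0.029]
 [-1.    -0.    -0.006]]
150 [516.4 -64.4  -1.2]
170 [515.9 -77.3  -1.3]
190 [ 5.155e+02 -9.040e+01 -5.000e-01]
210 [516.4 -90.5  38.7]
230 [517.  -90.8  66.4]
250 [517.5 -90.9  87.5]
270 [517.9 -90.1 105.8]
290 [518.2 -89.8 119.4]
310 [518.3 -92.9 125.9]
330 [518.2 -98.3 128.5]
350 [ 517.9 -105.2  129.3]
370 [ 517.6 -114.1  128.3]
390 [ 517.3 -123.   127.9]
```

View pics/w10.png

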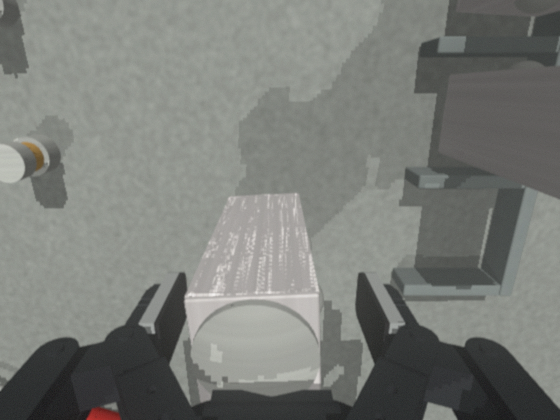

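Run:
```python
from h import *
for n in ['w6','w8','w9','w10']:
    z=np.load(n+'.npz');d=z['d'];s=dict(eef_pos=z['e'],tcp_rot=z['t'])
    K,T=Tcam('wrist',s); P=cloud(d,K,T)
    u=np.arange(560)
    for h in ([100,110,118,60,40] if n!='w6' else [140]):
        m=(abs(P[...,2]-h)<2.5)&(abs(P[...,0]-520)<45)&(abs(P[...,1]+95)<25)
        vv,uu=np.nonzero(m)
        x=P[m][:,0]
        # restrict to columns 190..340
        k=(uu>180)&(uu<345)
        if k.sum(): print(n,h,x[k].min().round(1),x[k].max().round(1),uu[k].min(),uu[k].max())
```

```text
w6 140 483.3 547.8 181 344
w8 100 484.3 547.6 181 344
w8 110 487.2 545.6 181 344
w8 118 489.7 546.1 181 344
w8 60 495.3 539.2 220 314
w8 40 490.3 543.3 218 315
w9 100 481.9 539.5 181 327
w9 110 495.5 539.8 201 332
w9 118 495.7 540.6 197 335
w9 60 494.4 538.3 216 313
w9 40 493.9 543.0 220 315
w10 100 481.9 539.8 181 321
w10 110 491.8 535.7 190 316
w10 118 491.6 535.7 185 318
w10 60 492.2 536.0 215 304
w10 40 492.6 541.8 221 311
```

Run:
```python
from h import *
for n in ['w6','w9','w10']:
    z=np.load(n+'.npz');d=z['d'];s=dict(eef_pos=z['e'],tcp_rot=z['t'])
    K,T=Tcam('wrist',s); P=cloud(d,K,T)
    q=P[(P[...,2]>20)&(P[...,2]<27)&(P[...,0]>560)]
    t=q[(q[:,1]>-135)&(q[:,1]<-100)]; f=q[(q[:,0]<650)&(q[:,0]>600)]
    print(n,np.percentile(t[:,0],[3,97]).round(1),[ (k[:,1].mean().round(1),np.percentile(k[:,0],2).round(1),len(k)) for k in (f[(f[:,1]<-140)&(f[:,1]>-165)],f[(f[:,1]<-70)&(f[:,1]>-95)])])
    # load front face yaw: points with z 40..115, face
    m=(P[...,2]>40)&(P[...,2]<115)&(P[...,0]>497)&(P[...,0]<532)&(P[...,1]>-100)&(P[...,1]<-80)
    if n!='w6': print('face fit',np.polyfit(P[m][:,0],P[m][:,1],1), m.sum())
p,d=vision.grab_frame('top'); save('t10',p); crop('ct10',p,290,150,370,230,7)
```

```text
w6 [665.6 673.5] [(np.float64(-152.3), np.float64(603.7), 689), (np.float64(-80.8), np.float64(605.2), 813)]
w9 [665.4 673.3] [(np.float64(-152.0), np.float64(603.3), 857), (np.float64(-80.7), np.float64(604.9), 1096)]
face fit [ 2.86718855e-02 -1.05170449e+02] 11150
w10 [665.5 673.6] [(np.float64(-152.1), np.float64(603.5), 961), (np.float64(-80.7), np.float64(605.2), 1132)]
face fit [ 3.03379282e-02 -1.06130391e+02] 6118
```

View pics/ct10.png

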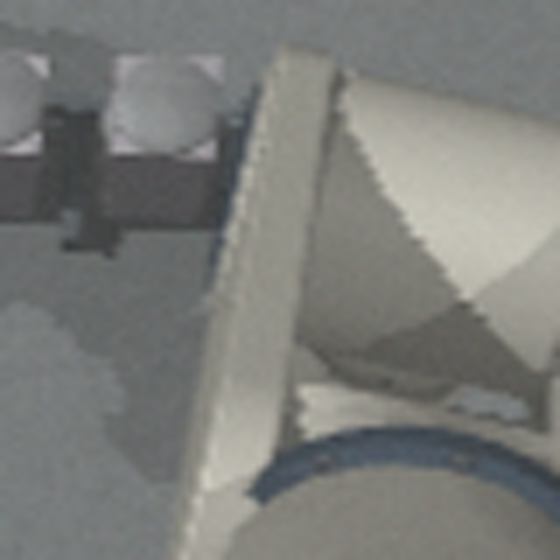

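Request:
{"op": "step_arm", "data": {
  "rows": [
    [-2, 0, 0, 0, 0, 0, 75],
    [-4, 0, 0, 0, 0, 0, 75],
    [-4, 0, 0, 0, 0, 0, 75],
    [-4, 0, 0, 0, 0, 0, 75],
    [-4, 0, 0, 0, 0, 0, 75],
    [-4, 0, 0, 0, 0, 0, 75],
    [-4, 0, 0, 0, 0, 0, 75],
    [-4, 0, 0, 0, 0, 0, 75]
  ]
}}

```text
clock: 14.75
eef_pos: [516.3, -112.3, 75.4]
tcp_rot: [-3.111, 1.565, -3.14]
contact_force: [-0.5, -0.6, -0.2]
opening: 0.878
```

```bash
python3 t.py w11 | head -2
python3 - <<'E'
from h import *
n='w11'
z=np.load(n+'.npz');d=z['d'];s=dict(eef_pos=z['e'],tcp_rot=z['t'])
K,T=Tcam('wrist',s); P=cloud(d,K,T); v,u=np.mgrid[:420,:560]
for h in [118,110,100,60,50]:
    m=(abs(P[...,2]-h)<2.5)&(u>188)&(u<340)&(abs(P[...,1]+95)<25); x=P[m][:,0]; print(h,x.min(),x.max(),u[m].min(),u[m].max())
E
```

```text
14.75 [ 516.2762743  -112.26462122   75.41191653] [-0.45374321 -0.57659956 -0.24700254] 0.8779580343282776
[[-0.005  0.029  1.   ]
118 492.99543150139283 537.0728327885039 201 335
110 492.9801434307318 536.9894049207622 205 331
100 492.88259511669895 536.9153253632753 210 326
60 493.00868563032066 536.8629638441978 224 314
50 492.9082038475938 536.9000140299673 227 312
```

View pics/w11.png

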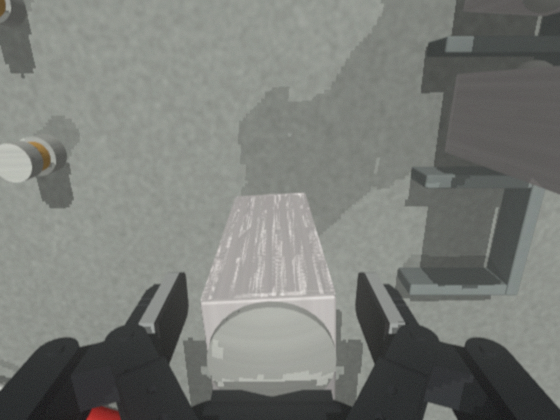

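Request:
{"op": "step_arm", "data": {
  "rows": [
    [0, 0, 0, 0, 0, 0, 60],
    [0, 0, 0, 0, 0, 0, 56],
    [0, 0, 0, 0, 0, 0, 54],
    [0, 0, 0, 0, 0, 0, 40],
    [0, 0, 0, 0, 0, 0, 40],
    [0, 0, 0, 0, 0, 0, 40],
    [0, 0, 2, 0, 0, 0, 40],
    [0, 0, 4, 0, 0, 0, 40]
  ],
  "force": 40
}}

```text
clock: 15.8
eef_pos: [515.7, -112.1, 79.1]
tcp_rot: [3.132, 1.564, 3.104]
contact_force: [0.9, 0.7, -5.3]
opening: 0.601
```

```bash
python3 t.py w12
```

```text
15.8 [ 515.72926932 -112.14821791   79.0622139 ] [ 0.85790734  0.74837939 -5.25948696] 0.6006669662615792
[[-0.007  0.029  1.   ]
 [ 0.     1.    -0.029]
 [-1.     0.    -0.007]]
150 [511.7 -64.9  -0.9]
170 [ 5.113e+02 -7.770e+01  5.000e-01]
190 [ 5.109e+02 -9.120e+01  4.000e-01]
210 [511.8 -90.9  41.1]
230 [512.5 -91.1  69.3]
250 [512.9 -91.7  89.6]
270 [513.3 -91.6 106.6]
290 [513.6 -91.9 119.8]
310 [513.8 -93.3 128.9]
330 [513.6 -99.5 130.6]
350 [ 513.5 -105.8  132.3]
370 [ 513.2 -114.2  131.9]
390 [ 512.9 -122.8  131.7]
```

View pics/w12.png

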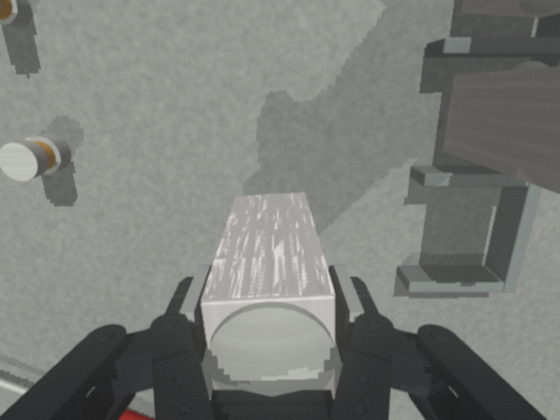

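Request:
{"op": "step_arm", "data": {
  "rows": [
    [5, -2, 0, 0, 0, 0, 40],
    [20, -4, 0, 0, 0, 0, 40],
    [40, -4, 0, 0, 0, 0, 40],
    [60, -4, 0, 0, 0, 0, 40],
    [80, -4, 0, 0, 0, 0, 40],
    [98, -4, 0, 0, 0, 0, 40],
    [112, -4, 0, 0, 0, 0, 40],
    [118, -4, 0, 0, 0, 0, 40]
  ]
}}

```text
clock: 16.85
eef_pos: [635.0, -116.2, 79.1]
tcp_rot: [-3.132, 1.565, 3.122]
contact_force: [-0.3, -0.7, -5.2]
opening: 0.601
```

```bash
python3 t.py w13
python3 - <<'E'
from h import *
p,d=vision.grab_frame('scene'); crop('s13',p,260,190,390,300,6)
E
```

```text
16.85 [ 635.00887581 -116.23273061   79.12956753] [-0.26776858 -0.72007377 -5.20446573] 0.6006457428815523
[[-0.006  0.029  1.   ]
 [ 0.     1.    -0.029]
 [-1.    -0.    -0.006]]
150 [634.7 -47.3 128.5]
170 [634.5 -52.7 128.7]
190 [634.3 -58.9 126.9]
210 [633.9 -66.7 121.8]
230 [631.7 -95.2  69.2]
250 [632.2 -95.6  90.1]
270 [632.6 -95.3 107.4]
290 [632.9 -95.9 119.9]
310 [633.  -97.6 128.7]
330 [ 632.8 -104.3  129.9]
350 [ 632.6 -110.6  131.6]
370 [ 632.4 -117.5  132.7]
390 [ 632.1 -127.9  130.8]
```

View pics/w13.png

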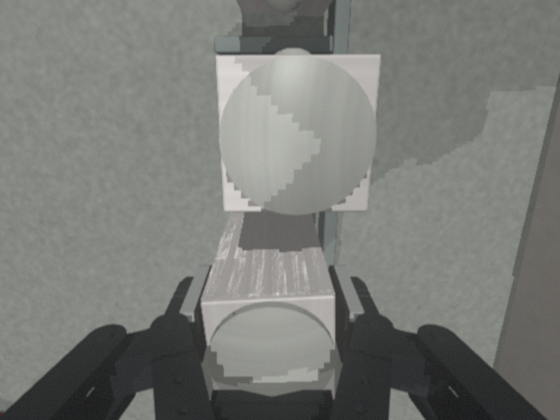

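View pics/s13.png

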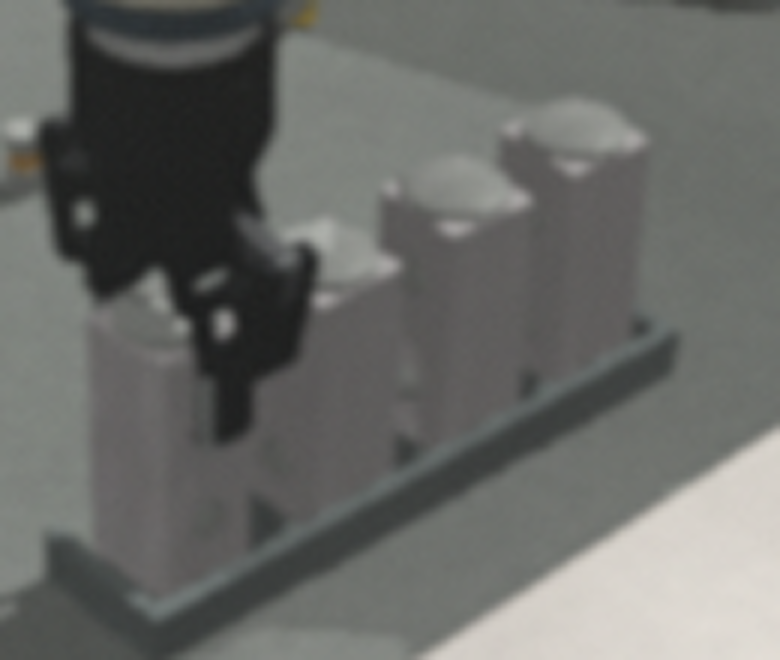

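Request:
{"op": "step_arm", "data": {
  "rows": [
    [2, 0, 0, 0, 0, 0, 40],
    [4, 0, 0, 0, 0, 0, 40],
    [6, 0, 0, 0, 0, 0, 40],
    [7, 0, 0, 0, 0, 0, 40],
    [8, 0, 0, 0, 0, 0, 40],
    [8, 0, 0, 0, 0, 0, 40],
    [8, 0, 0, 0, 0, 0, 40],
    [8, 0, 0, 0, 0, 0, 40]
  ]
}}

```text
clock: 17.95
eef_pos: [642.3, -116.2, 79.1]
tcp_rot: [-3.136, 1.565, 3.119]
contact_force: [-0.4, 0.8, -5.5]
opening: 0.596
```

Request:
{"op": "step_arm", "data": {
  "rows": [
    [0.5, 0, 0, 0, 0, 0, 40],
    [1, 0, 0, 0, 0, 0, 40],
    [1.5, 0, 0, 0, 0, 0, 40],
    [2, 0, 0, 0, 0, 0, 40],
    [2, 0, 0, 0, 0, 0, 40],
    [2, 0, 0, 0, 0, 0, 40],
    [2, 0, 0, 0, 0, 0, 40],
    [2, 0, 0, 0, 0, 0, 40]
  ]
}}

```text
clock: 18.95
eef_pos: [644.0, -116.2, 79.0]
tcp_rot: [3.132, 1.564, 3.104]
contact_force: [-1.7, 0.5, -4.3]
opening: 0.602
```

Request:
{"op": "step_arm", "data": {
  "rows": [
    [0.5, 0, 0, 0, 0, 0, 40],
    [1, 0, 0, 0, 0, 0, 40],
    [1.5, 0, 0, 0, 0, 0, 40],
    [1.5, 0, 0, 0, 0, 0, 40],
    [1.5, 0, 0, 0, 0, 0, 40],
    [1.5, 0, 0, 0, 0, 0, 40],
    [1.5, 0, 0, 0, 0, 0, 40],
    [1.5, 0, 0, 0, 0, 0, 40]
  ]
}}

```text
clock: 19.95
eef_pos: [644.6, -116.0, 78.9]
tcp_rot: [3.105, 1.562, 3.077]
contact_force: [-5.5, 0.8, -1.5]
opening: 0.598
```

```bash
python3 t.py w14; python3 -c "
from h import *
for i in range(1): print(r.sense()['contact_force'],r.sense()['wrist_torque'])"
```

```text
19.95 [ 644.58663837 -116.00178781   78.87241422] [-5.51160612  0.83668087 -1.54893003] 0.598442784508214
[[-0.009  0.029  1.   ]
 [ 0.001  1.    -0.029]
 [-1.     0.    -0.009]]
150 [644.4 -47.1 128.4]
170 [644.2 -52.6 128. ]
190 [644.1 -58.1 128.6]
210 [643.8 -64.5 127.2]
230 [641.3 -95.1  68.6]
250 [641.8 -95.7  89.1]
270 [642.3 -94.9 107.5]
290 [642.6 -96.  119.3]
310 [642.8 -97.2 128.7]
330 [ 642.6 -103.5  130.3]
350 [ 642.4 -110.1  131.7]
370 [ 642.1 -118.5  131.3]
390 [ 641.8 -127.   131.2]
[-6.01149484  0.37308771 -1.36474731] [ 0.09865254  1.33490046 -0.08155836]
```

Request:
{"op": "step_arm", "data": {
  "rows": [
    [-0.7, 0, 0, 0, 0, 0, 40],
    [-0.7, 0, -1, 0, 0, 0, 40],
    [-0.7, 0, -2, 0, 0, 0, 40],
    [-0.7, 0, -3, 0, 0, 0, 40],
    [-0.7, 0, -3.5, 0, 0, 0, 40],
    [-0.7, 0, -3.5, 0, 0, 0, 40],
    [-0.7, 0, -3.5, 0, 0, 0, 40],
    [-0.7, 0, -3.5, 0, 0, 0, 40]
  ]
}}

```text
clock: 21.0
eef_pos: [644.3, -116.1, 76.0]
tcp_rot: [3.118, 1.563, 3.09]
contact_force: [-2.7, 0.8, 6.5]
opening: 0.598
```

Request:
{"op": "step_arm", "data": {
  "rows": [
    [0, 0, 0, 0, 0, 0, 52],
    [0, 0, 0, 0, 0, 0, 54],
    [0, 0, 0, 0, 0, 0, 56],
    [0, 0, 0, 0, 0, 0, 58],
    [0, 0, 0, 0, 0, 0, 62],
    [0, 0, 0, 0, 0, 0, 68],
    [0, 0, 0, 0, 0, 0, 75],
    [0, 0, 0, 0, 0, 0, 75]
  ]
}}

```text
clock: 22.0
eef_pos: [644.3, -116.1, 76.0]
tcp_rot: [3.117, 1.563, 3.088]
contact_force: [0.1, 0.0, -0.8]
opening: 0.876
```

```bash
python3 t.py w15;python3 - <<'E'
from h import *
p,d=vision.grab_frame('scene'); crop('s15',p,260,190,390,300,6)
E
```

```text
22.0 [ 644.25698866 -116.07169715   75.98008634] [ 0.14726113  0.02110441 -0.77130483] 0.8761062175094612
[[-0.008  0.029  1.   ]
 [ 0.     1.    -0.029]
 [-1.     0.    -0.008]]
150 [644.2 -46.3 130.2]
170 [644.  -51.8 129. ]
190 [643.8 -57.1 129.4]
210 [643.5 -64.  125.9]
230 [641.  -95.2  65.7]
250 [641.5 -95.7  86.3]
270 [641.9 -95.6 103.4]
290 [642.2 -96.1 116.3]
310 [642.4 -97.3 125.8]
330 [ 642.2 -103.8  127.1]
350 [ 642.1 -109.7  129.3]
370 [ 641.7 -118.6  128.4]
390 [ 641.5 -126.3  129. ]
```

View pics/w15.png

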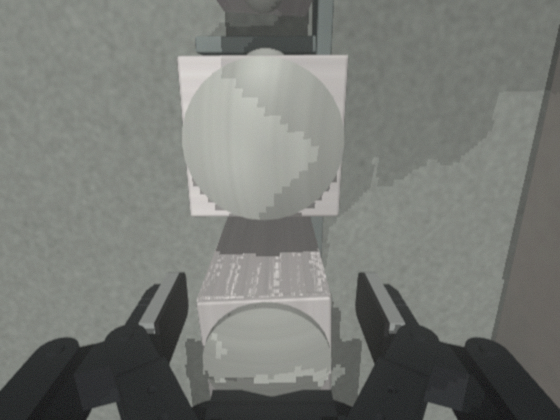

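View pics/s15.png

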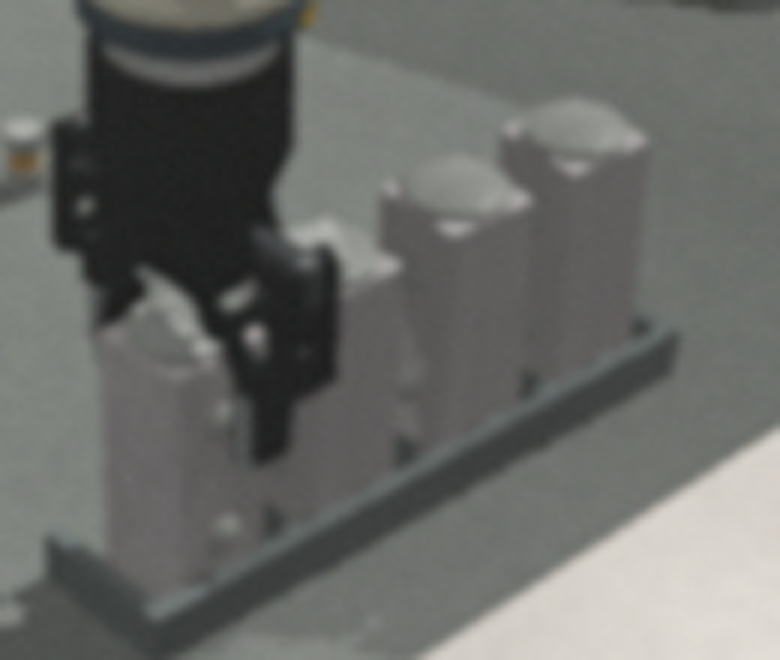

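Request:
{"op": "step_arm", "data": {
  "rows": [
    [1, 0, 5, 0, 0, 0, 80],
    [1, 0, 20, 0, 0, 0, 80],
    [1, 0, 40, 0, 0, 0, 80],
    [1, 0, 70, 0, 0, 0, 80],
    [1, 0, 100, 0, 0, 0, 80],
    [-20, 0, 130, 0, 0, 0, 80],
    [-70, 0, 150, 0, 0, 0, 80],
    [-100, 0, 150, 0, 0, 0, 80]
  ]
}}

```text
clock: 23.1
eef_pos: [543.6, -116.2, 229.3]
tcp_rot: [-2.986, 1.567, -3.015]
contact_force: [0.6, -0.0, 0.4]
opening: 0.937
```

```bash
cat > m.py <<'E'
from h import *
import sys
s=r.sense(); p,d=vision.grab_frame('wrist'); save(sys.argv[1],p); print(s['clock'],s['eef_pos'])
K,T=Tcam('wrist',s); P=cloud(d,K,T); v,u=np.mgrid[:420,:560]
for y0 in (-118,-46,28):
    m=(P[...,2]>119)&(P[...,2]<140)&(abs(P[...,0]-640)<45)&(abs(P[...,1]-y0)<30); q=P[m]
    if len(q)>50: print(y0,len(q),q[:,2].max().round(1),[np.round(k,1) for k in cv2.minAreaRect(q[:,:2].astype(np.float32))])
q=P[(P[...,2]>20)&(P[...,2]<27)&(P[...,0]>655)&(P[...,1]<-95)&(P[...,1]>-145)]
if len(q): print('fence',np.percentile(q[:,0],[3,97]))
p,d=vision.grab_frame('top'); K,T=Tcam('top'); P=cloud(d,K,T); crop('t'+sys.argv[1],p,245,130,365,210,6)
for y0 in (-118,-46,28,97):
    q=P[(P[...,2]>115)&(P[...,2]<140)&(abs(P[...,0]-642)<45)&(abs(P[...,1]-y0)<30)]
    if len(q)>20: print('top',y0,len(q),q.mean(0).round(1),[np.round(k,1) for k in cv2.minAreaRect(q[:,:2].astype(np.float32))])
E
python3 m.py w16
```

```text
23.1 [ 543.58146041 -116.2485321   229.28820114]
-118 3323 130.6 [array([ 643. , -116.3]), array([44.9, 44.7]), np.float64(1.1)]
-46 4321 131.1 [array([643.5, -44.8]), array([43.8, 44.6]), np.float64(88.7)]
28 1489 129.7 [array([643. ,  12.2]), array([12. , 44.7]), np.float64(87.3)]
fence [672.51579279 810.73555093]
top -46 226 [640.9 -46.  126.6] [array([641.9, -45.9]), array([44.8, 45. ]), np.float64(1.5)]
top 28 221 [641.9  27.9 126.8] [array([643.6,  27.7]), array([43.8, 44.6]), np.float64(85.7)]
top 97 223 [643.   96.6 126.5] [array([644.4,  96.7]), array([43.5, 45.5]), np.float64(85.4)]
```

View pics/w16.png

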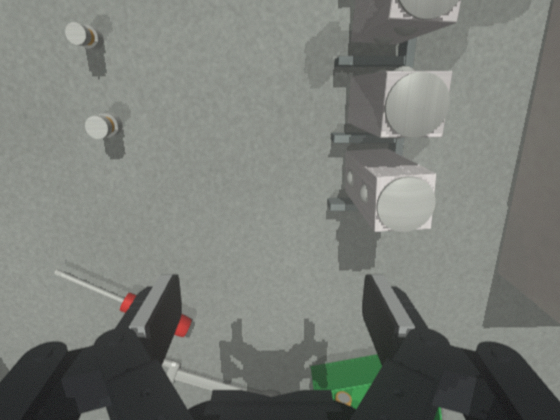

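View pics/tw16.png

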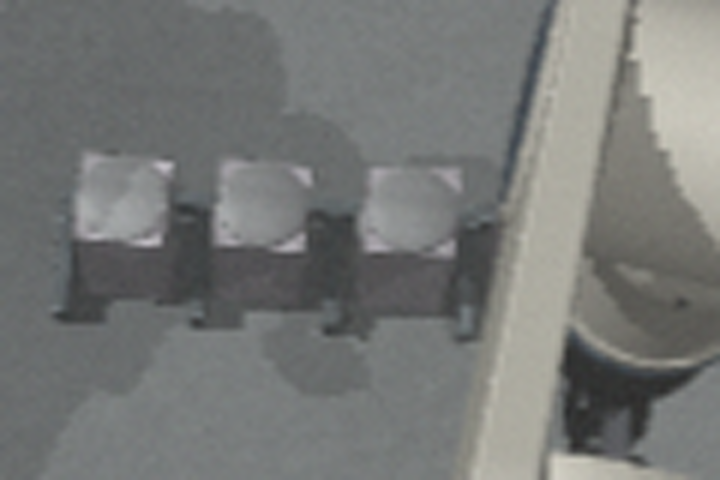

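Request:
{"op": "step_arm", "data": {
  "rows": [
    [-20, 0, 10, 0, 0, 0, 80],
    [-40, 0, 20, 0, 0, 0, 80],
    [-60, 0, 30, 0, 0, 0, 80],
    [-80, 0, 40, 0, 0, 0, 80],
    [-80, 0, 40, 0, 0, 0, 80],
    [-80, 0, 40, 0, 0, 0, 80],
    [-80, 0, 40, 0, 0, 0, 80],
    [-80, 0, 40, 0, 0, 0, 80]
  ]
}}

```text
clock: 24.2
eef_pos: [462.2, -116.0, 267.7]
tcp_rot: [3.132, 1.563, 3.102]
contact_force: [-0.3, -1.0, -0.3]
opening: 0.937
```

```bash
python3 m.py w17
python3 - <<'E'
from h import *
p,d=vision.grab_frame('scene'); crop('s17',p,230,150,390,300,4)
s=r.sense(); p,d=vision.grab_frame('wrist'); K,T=Tcam('wrist',s); P=cloud(d,K,T)
for lo,hi in [(35,50),(70,85),(100,115)]:
    q=P[(P[...,2]>lo)&(P[...,2]<hi)&(abs(P[...,1]+116)<15)&(P[...,0]>600)&(P[...,0]<650)]; print(lo,len(q),np.median(q[:,0]))
E
```

```text
24.2 [ 462.1819675  -116.00250677  267.66014092]
-118 2704 130.9 [array([ 642.2, -116.7]), array([45.1, 44.2]), np.float64(1.9)]
-46 3393 131.2 [array([643.3, -44.6]), array([43.2, 45.1]), np.float64(88.6)]
28 1708 130.6 [array([643. ,  15.3]), array([17.5, 44.9]), np.float64(86.7)]
fence [668.78839337 674.23621077]
top -118 121 [ 642.6 -108.1  126.4] [array([ 640.6, -111.5]), array([29.1, 43.1]), np.float64(89.7)]
top -46 224 [641.  -46.  126.2] [array([642.6, -46.3]), array([43.8, 44.8]), np.float64(86.8)]
top 28 225 [641.6  27.9 126.5] [array([643.7,  27.8]), array([44. , 45.3]), np.float64(85.1)]
top 97 223 [643.   96.7 126.6] [array([644.4,  97.1]), array([43.7, 45.4]), np.float64(84.1)]
35 204 620.3931405193716
70 183 620.6937902942157
100 276 620.6664278288159
```

View pics/s17.png

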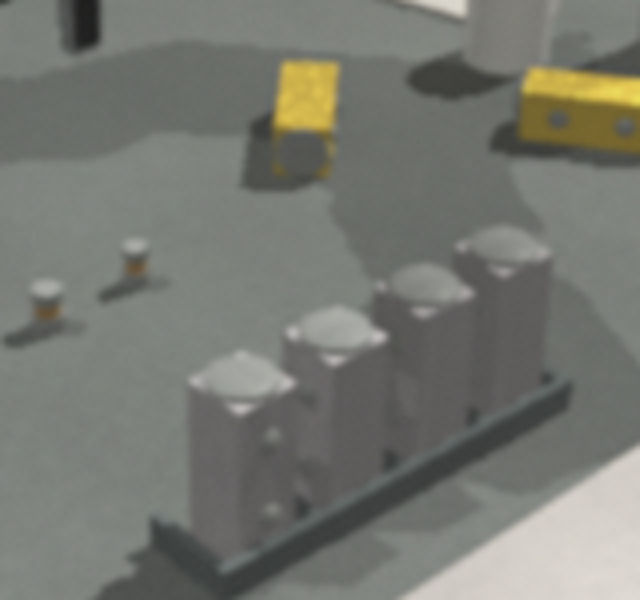

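The load's front face lies at x = 620.4, 620.7 and 620.7 mm at three heights, so it is vertical. It stands in line with the stored loads and the gripper is clear.

```bash
python3 -c "
from rig import order
print(order.sign_off())"
```

```text
the job is handed in; nothing more can be done
None
```

The finned load is standing on its heavy end in the empty bay (the last one on the −y side), touching the back fence and released. I handed the job in at about 24 s; the interface gave no verdict.

**How it went:**
- **Heavy end:** I lifted the end away from the robot by 20 mm. The far end stayed on the bench, so the end nearer the robot is the heavy one.
- **Standing it up:** I raised it by the light-end bosses. Pad friction held it about 15° off vertical, so I set it down in front of the rack with the tool tilted to match. I then let go, and it stood by itself.
- **Into the bay:** I gripped it again with the jaws vertical and about along the bay's depth, and carried it in about 3 mm off the bench. At the back fence the contact force reached about 5.5 N. I then lowered and released it.

**Last checks:**
- **Position:** the load's middle measured about (642–643, −116.5) mm, against an estimated home point of (643.5, −117) mm.
- **Upright:** its front face is vertical to within 0.3 mm over about 65 mm of height, and its top is at 131 mm.
- **Stored loads:** the top camera shows no shift beyond about 1 mm.
- **Bystanders:** the arm passed none of them closely. I did not re-measure their positions.

**What disagreed:**
- The top camera read the load at (640.6, −111.5) mm, but the arm hid part of it, so I used the wrist camera.
- During the first release the load drifted a few millimetres, and I re-centred the gripper before gripping it again.

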